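# Reassemble the hob's front burner and hold its knob pressed in

### The arm

A 6-joint arm with a two-finger parallel gripper is mounted at the origin on the work surface. World frame = base frame: x ahead of the robot, y to its left, z up, the work surface at z = 0. Lengths are in mm, angles in rad, forces in N, time in s.
With the tool pointing down it reaches from about 400 to 925 mm from the base axis. Payload 12.5 kg.
Tool frame: the origin (TCP) lies midway between the tips of the shut fingers; the grasp point (between the pads) lies 19 mm behind it; z points along the fingers, y is the direction in which the jaws open and shut (so a half turn about z gives the same grasp; the last joint's range is limited). The gripper opens to 95 mm and grips with 3 to 60 N. Pads are 20 mm wide; open, the fingers measure 119 mm over their backs; the gripper's body (75 mm by 180 mm) begins 59 mm behind the grasp point.
Start: joints at [-1.432, 0.491, 1.559, -0, 1.092, -0.106], TCP at [151.499, -606.379, 214.661] pointing down, gripper open.
Joint ranges: [-3.1, 3.1], [-0.84, 2.19], [0.05, 2.79], [-1.13, 4.28], [0.06, 2.93], [-2.69, 2.69]. Speed limits (rad/s): [2.22, 2.22, 2.79, 3.14, 3.14, 3.14].

### API

Orientations are given as [roll, pitch, yaw] about the fixed x, y, z axes, in that order (R = Rz(yaw) Ry(pitch) Rx(roll)).
In Python, from cell import * gives the robot as it stands. The module is installed in compiled form; this text tells all that it offers.
- The arm moves only by the tool carry_out, never from a script. Its argument "moves" is a list of rows, each an object of numbers: "dx", "dy", "dz": the shift along the tool's x, y, z in m; "twist": the turn about the tool's z in degrees. A call has 1 to 5 rows; each row is the pose to reach, as a shift and turn from the pose commanded when the call began, along the tool's axes at that moment; what a row does not reach only later rows make up. A row lasts 1/10 s, in which the tool goes at most 50 mm and 8.59 degrees, less where a joint would pass 70% of its speed; a pose out of reach is approached as far as the arm can. A call with a gripper value outside its range is refused whole. "grip" is the finger opening in m, from 0 to 0.0951, set as the call begins (left out, the last holds). The fingers move at their own pace and stop on an object; the grip force is fixed at half the most. Time passes only in rows, so rows that repeat a pose let the fingers close. It gives the time, the measured TCP pose, the force and the opening at its end, in the units of the state.
- state(): the state, without advancing time (a new reading comes with each control period).
- read_camera(name): name is "scene" or "top"; returns (picture, depth): 400x640x3 uint8, red, green, blue; 400x640 float32, mm along the optical axis (not along the pixel's ray), 0 where there is no reading.
- camera_info(name): a dict with "mtx" (3x3 intrinsics, pixels), "R" (3x3) and "t" (3): a world point X has camera coordinates R X + t. Camera axes: x right, y down, z forward; pixel columns grow to the right and rows downward; lengths in mm; the calibration is good to about 2 mm. A picture is of the moment at which its call begins. camera_info takes no time and is no camera call.
- job_done(): hands the job in, once; it reports no verdict.
The state is a dict: "t": time; "joints": joint angles; "qvel": joint speeds; "tau": joint torques, N m; "eef_pos": TCP position; "tcp_rot": TCP orientation; "ft_force": force on the tool from outside, world axes, zero at the start; "moment": the same for the moment, N m; "opening": opening from 0.0 (shut) to 1.0 (fully open).
Only numpy, scipy, OpenCV 4.12 (cv2) and the standard library are available. Lean on these libraries where they do the work, as an engineer would, in place of code of your own. Each camera call takes 0.05 s, during which the arm holds its last target. There are 200 camera calls.

### The job

The small gas hob has been washed: put its front burner back together by setting (not dropping) the slotted burner ring down onto the front burner's cup and then the cap squarely on the ring, letting go of each once it is seated. Then take the loose knob, turn it so that its D-shaped hole matches the bare valve shaft, push it fully onto the shaft and keep it pressed right in against the shaft's spring, as you would when lighting the burner. Finish while still gripping the knob and holding it pressed in, and do not push aside the pastry ring, dough scraper, brush and jar lying around the hob.

Things in the scene. Friction and masses are not known exactly. Their poses are not given: they have to be found in the camera images.
- hob: Table-top two-burner gas hob, stainless steel, fixed, 480 x 280 mm, flat top 58 mm above the bench; origin at the bench under its centre, x axis from the control strip (nearest the robot) to the rear burner. Two valve shafts come up through the control strip at x = -200 mm, y = +65 and -65 mm: one bare, one with its knob on; which is which varies. Front burner at x = -65 mm, rear one at +125 mm.
- burner_seat (a point): Centre of the front burner's seat: flat top of an aluminium cup (66 mm across, 7 mm above the hob's top) on which the burner ring rests. A spigot 28 mm across stands 8 mm up from it, tapered to 22 mm over its last 3 mm. Axes as the hob's. The rear burner, complete, has a pan support whose near edge is 105 mm from here and whose top is 42 mm above the hob's top.
- crown: Burner ring (flame spreader): loose aluminium ring 54 mm across, 18 mm high, with a round hole of 32 mm right through and narrow dark slots round its outside; lies flat on the bench, either way up fits. Origin at the centre of its underside; about 0.09 kg. Seated, its origin is at the burner seat.
- cap: Burner cap: loose black disc 60 mm across, right way up on the bench. Under it a central boss 28 mm across, 4 mm deep, edge tapered, drops into the burner ring's hole; the disc's upright rim runs from 4 to 11 mm above the origin, top at 13 mm. Origin at the centre of the boss's underside; about 0.12 kg. Seated, its origin is 14 mm above the ring's origin.
- knob: Loose black hob knob standing on its skirt on the bench: round skirt 44 mm across, 15 mm high; on it an upright grip bar 42 mm long (along the knob's x), 12 mm thick (along y), from 15 to 39 mm above the origin. Origin at the centre of the underside. A white line on the bar's top marks its +x end. About 0.06 kg. Starts with its x within 1.2 rad of the robot's x.
- knob_pointer (a point): Pointer end of the loose knob's grip bar: 20 mm along the knob's +x from its axis, 39 mm above its underside. The D-shaped hole under the knob has its flat on this side, 1.5 mm from the axis; the hole is 13 mm across and 12 mm deep, its mouth widened by 1.5 mm on the round side and 0.5 mm at the flat.
- stem_top (a point): Top centre of the bare brass valve shaft, 22 mm above the hob's top at rest; goes down with it. Its last 14 mm are D-shaped: 12 mm across, flat 1 mm from the axis on its +x side (axes as the hob's: the flat faces the rear burner; the fitted knob points the same way), end edges chamfered. It does not turn. With the knob fully on, the knob's origin is 12 mm below this point.
- stem (a joint): How far the bare valve shaft is pressed down, in m: 0 at rest, 0.005 at its lower stop. A spring pushes it back up with about 4 N at rest and 10 N at the stop; the knob slides on with little force before that.
- fitted_knob: The other valve's knob, the same as the loose one, already on its shaft and fixed; origin at the centre of its underside, 10 mm above the hob's top; pointer to the rear burner.
- pastry_ring: Bystander among the parts: thin plain steel pastry ring, 62 mm across, 45 mm high, no slots; origin at the centre of its underside.
- scraper: Bystander: dough scraper lying flat, 85 x 150 mm, up to 20 mm high at its wooden grip; origin under its centre.
- pastry_brush: Bystander: pastry brush lying along its own x; origin under its middle.
- jam_jar: Bystander: closed jar, 72 mm across, 95 mm high; origin under its centre.

How it is judged:
By the outcome, as a careful person would: the job done as asked, in the order asked, and still so for the second after the job is handed in, while the arm keeps its last pose, push and grip.
It also fails if it takes over 72 s, if anything falls off the work surface, if the arm or the gripper's body presses on something with over 40 N, if the wrist force passes 120 N, or if a joint passes its speed limit or range.

## Working session

There is one attempt and no reset: what is moved stays moved. The work goes in short steps, Python scripts to look and compute and a tool call to move; the robot and the scene stay as the last step left them, time stands still between calls to the robot, and variables do not carry over. Pictures are saved under pics/ and viewed, about 8 in all and at most 12, crops included, and the job is handed in when it is done.

Besides the shell and the picture viewer there is one more tool, called after ">>>" by a JSON object that holds its "name" and its "arguments", one argument or row to a line. carry_out: Moves the arm, as the interface text tells. Its arguments: {"type":"object","properties":{"moves":{"type":"array","items":{"type":"object","properties":{"dx":{"type":"number"},"dy":{"type":"number"},"dz":{"type":"number"},"twist":{"type":"number"}}}},"grip":{"type":"number"}},"required":["moves"]}

```bash
mkdir -p pics; python3 - <<'E'
from cell import *
import cv2,numpy as np
print(state())
for n in("scene","top"):
    p,d=read_camera(n);cv2.imwrite(f"pics/{n}0.png",cv2.cvtColor(p,cv2.COLOR_RGB2BGR));np.savez(f"pics/{n}0.npz",p=p,d=d)
    c=camera_info(n);print(n,c,-c["R"].T@c["t"])
E
```

```text
{'t': 0.0, 'joints': array([-1.43162376e+00,  4.91568242e-01,  1.55941016e+00, -1.83564870e-05,
        1.09169329e+00, -1.05606408e-01]), 'qvel': array([-0.00149322,  0.00135252, -0.00113706, -0.00056298,  0.00217078,
       -0.00160155]), 'tau': array([-2.62897656e-04, -6.12644148e+01, -2.58180678e+01,  6.92770234e-02,
        4.82588774e-02, -8.59797728e-05]), 'eef_pos': array([ 151.44641187, -606.14376644,  214.0698797 ]), 'tcp_rot': array([-3.14051791e+00, -9.75520229e-05,  2.44787392e-01]), 'ft_force': array([ 0.19884531, -0.43523277,  0.19280425]), 'moment': array([ 0.01386804, -0.003472  ,  0.01123882]), 'opening': 0.9982067970453589}
scene {'mtx': array([[378.90741555,   0.        , 320.06762936],
       [  0.        , 378.90741555, 197.30073044],
       [  0.        ,   0.        ,   1.        ]]), 'R': array([[ 0.6179224 ,  0.78619568,  0.00826162],
       [ 0.49642158, -0.38197854, -0.77952422],
       [-0.60970281,  0.48578672, -0.6263176 ]]), 't': array([-273.51200165, -201.1480088 , 1459.81311191])} [1158.91556783 -570.95809181  759.76655773]
top {'mtx': array([[479.4858605 ,   0.        , 325.35093942],
       [  0.        , 479.4858605 , 199.07467676],
       [  0.        ,   0.        ,   1.        ]]), 'R': array([[ 0.02272737, -0.99954617,  0.01977184],
       [-0.98587231, -0.02569052, -0.16551671],
       [ 0.16594954, -0.01573075, -0.98600877]]), 't': array([ -65.71458216,  506.95076759, 1690.69460124])} [ 220.71225837  -26.06503744 1752.24782338]
```

View pics/top0.png

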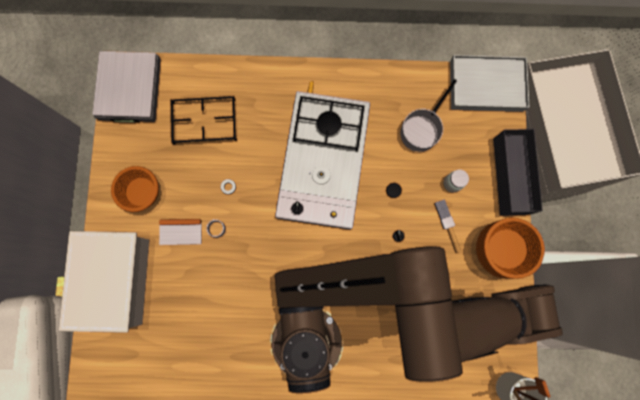

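View pics/scene0.png

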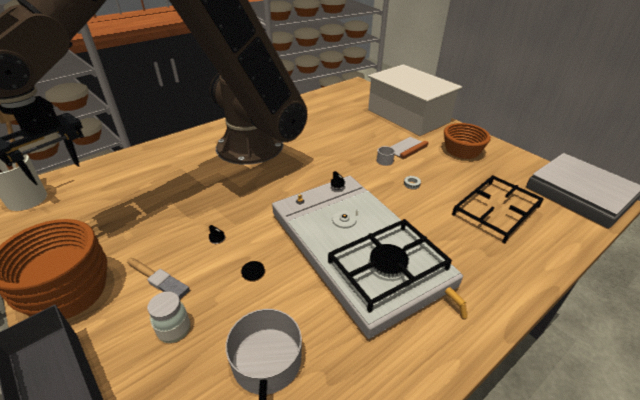

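Top view: crown (228,187), pastry ring (217,229), cap (394,190), knob (398,236), bare shaft (333,214), seat (320,176), fitted knob (297,208). Scene view: crown (412,182), cap (253,270), knob (216,234), shaft (300,199), seat (344,217).

```bash
cat > h.py <<'E'
import numpy as np,cv2
from cell import *
def ray(n,u,v):
    c=camera_info(n);d=c["R"].T@np.linalg.solve(c["mtx"],[u,v,1.]);return -c["R"].T@c["t"],d
def plane(n,u,v,z):
    o,d=ray(n,u,v);return o+d*(z-o[2])/d[2]
def proj(n,X):
    c=camera_info(n);p=c["mtx"]@(c["R"]@np.asarray(X,float)+c["t"]);return p[:2]/p[2]
def tri(uv1,uv2):
    A=[];b=[]
    for n,uv in(("top",uv1),("scene",uv2)):
        o,d=ray(n,*uv);d/=np.linalg.norm(d);P=np.eye(3)-np.outer(d,d);A.append(P);b.append(P@o)
    x=np.linalg.lstsq(np.vstack(A),np.hstack(b),rcond=None)[0];return x,[np.linalg.norm(A[i]@x-b[i]) for i in(0,1)]
E
python3 - <<'E'
from h import *
P=[("top",228,187),("top",394,190),("top",398,236),("top",333,214),("top",320,176),("top",297,208),
("scene",412,182),("scene",253,270),("scene",216,234),("scene",300,199),("scene",344,217),("scene",338,181)]
im={n:cv2.imread(f"pics/{n}0.png") for n in("top","scene")}
t=[]
for n,u,v in P:
    c=cv2.resize(im[n][v-16:v+16,u-16:u+16],(192,192),interpolation=cv2.INTER_NEAREST)
    c=cv2.copyMakeBorder(c,0,8,0,8,0);cv2.putText(c,f"{u-16},{v-16}",(2,12),0,.4,(0,0,255));t.append(c)
cv2.imwrite("pics/m.png",np.vstack([np.hstack(t[i:i+4]) for i in(0,4,8)]))
# hob corner mask
p=im["top"];hsv=cv2.cvtColor(p,cv2.COLOR_BGR2HSV)
m=((hsv[...,1]<60)&(hsv[...,2]>90)).astype(np.uint8)
m[:, :265]=0;m[:,380:]=0;m[:85]=0;m[240:]=0
m=cv2.morphologyEx(m,cv2.MORPH_CLOSE,np.ones((9,9)))
c=max(cv2.findContours(m,0,cv2.CHAIN_APPROX_NONE)[0],key=cv2.contourArea)
r=cv2.minAreaRect(c);bx=cv2.boxPoints(r);q=cv2.approxPolyDP(c,8,True)[:,0]
print("hob box",bx,"approx",q)
for b in q:print(b,plane("top",*map(float,b),58).round(1))
# object masks, blob centroids
for n,win in(("top",{"crown":(228,187),"cap":(394,190),"knob":(398,236),"seat":(320,176),"shaft":(333,214),"fk":(297,208)}),("scene",{"crown":(412,182),"cap":(253,270),"knob":(216,234),"shaft":(300,199),"seat":(344,217),"fk":(338,181)})):
    h=cv2.cvtColor(im[n],cv2.COLOR_BGR2HSV)
    for k,(u,v) in win.items():
        w=h[v-16:v+16,u-16:u+16]
        if k in("cap","knob","fk"):mm=w[...,2]<70
        elif k=="crown":mm=(w[...,1]<70)&(w[...,2]>120)
        elif k=="shaft":mm=w[...,1]>90
        else:continue
        l,L,s,ce=cv2.connectedComponentsWithStats(mm.astype(np.uint8))
        for i in range(1,l):
            if s[i,4]>8:print(n,k,s[i]+[u-16,v-16,0,0,0],(ce[i]+[u-16,v-16]).round(2))
E
```

```text
hob box [[274.9976  217.34967]
 [293.9731   90.84597]
 [370.55014 102.33252]
 [351.57462 228.83621]] approx [[297  92]
 [276 216]
 [350 228]
 [369 104]]
[297  92] [906.7  61.5  58. ]
[276 216] [440.3 120.9  58. ]
[350 228] [ 404. -143.   58.]
[369 104] [ 868. -207.   58.]
top crown [221 179  15  15 118] [227.82 186.3 ]
top cap [386 183  15  14 159] [393.31 189.91]
top knob [393 231  11  11  85] [398.05 235.91]
top knob [397 249  17   3  37] [406.65 250.27]
top shaft [331 212   5   5  20] [333.05 213.9 ]
top shaft [317 224  32   6 102] [328.46 227.59]
top fk [292 203  11  11  94] [296.82 208.22]
scene crown [404 176  17  10  89] [412.39 180.37]
scene cap [242 261  23  20 354] [252.72 270.53]
scene knob [209 225  16  18 196] [215.58 234.89]
scene shaft [284 183  32  19 360] [296.78 189.08]
scene fk [331 172  14  19 167] [336.84 181.32]
```

View pics/m.png

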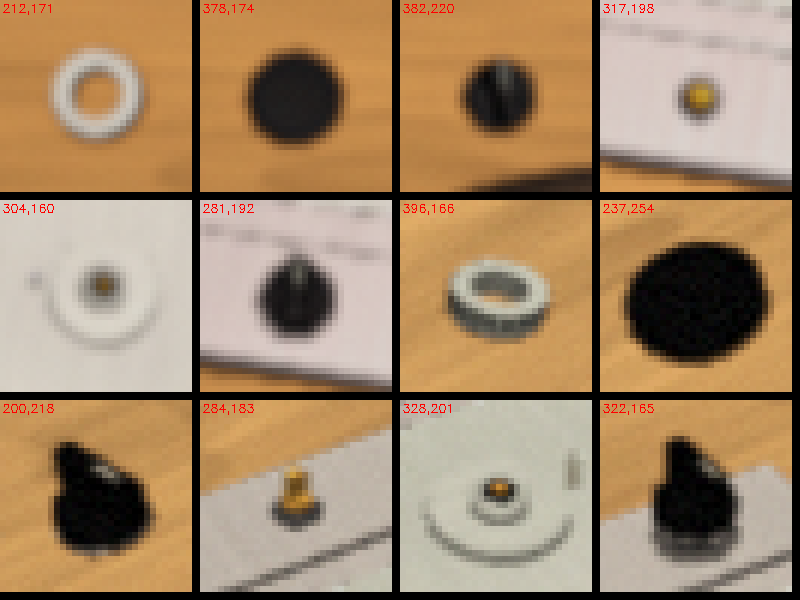

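Crops show: knob's white line at top (≈399.3,231.7), pointing roughly +x; spigot centre ≈(320.7,173.8) top / (344,215.3) scene; shaft tip ≈(333.1,213.9) top / (299.2,193.9) scene; the right-hand (−y) shaft is the bare one.

```bash
python3 - <<'E'
from h import *
im={n:cv2.imread(f"pics/{n}0.png") for n in("top","scene")}
def cen(n,u,v,r,f,big=True):
    w=im[n][v-r:v+r+1,u-r:u+r+1].astype(float);h=cv2.cvtColor(w.astype(np.uint8),cv2.COLOR_BGR2HSV).astype(float)
    k=np.clip(f(h),0,None);yy,xx=np.mgrid[v-r:v+r+1,u-r:u+r+1];return (k*xx).sum()/k.sum(),(k*yy).sum()/k.sum()
sat=lambda h:np.where(h[...,1]>60,h[...,1]-60,0)
st=cen("top",333,214,4,sat);ss=cen("top",320,174,4,sat);sc=cen("scene",344,215,4,sat);
print("seat px",ss,sc,"stem",st)
print("seat z73:",plane("top",*ss,73).round(1),plane("scene",*sc,73).round(1),tri(ss,sc))
print("stem z80:",plane("top",*st,79).round(1),plane("scene",299.2,193.9,80).round(1),tri(st,(299.2,193.9)))
# crown: outline fit in top (top face z18) + hole centroid; scene
def ell(n,u,v,r,f):
    w=cv2.resize(im[n][v-r:v+r+1,u-r:u+r+1],None,fx=8,fy=8,interpolation=cv2.INTER_CUBIC);h=cv2.cvtColor(w,cv2.COLOR_BGR2HSV)
    m=f(h).astype(np.uint8);c=max(cv2.findContours(m,0,cv2.CHAIN_APPROX_NONE)[0],key=cv2.contourArea)
    mo=cv2.moments(c);e=cv2.fitEllipse(c);s=lambda p:((p[0]+.5)/8-.5+u-r,(p[1]+.5)/8-.5+v-r)
    return s((mo["m10"]/mo["m00"],mo["m01"]/mo["m00"])),s(e[0]),np.array(e[1])/8
dk=lambda h:h[...,2]<100
for k,n,u,v,f,z in(("crown","top",228,187,lambda h:(h[...,1]<85),18),("crown","scene",412,182,lambda h:(h[...,1]<85)&(h[...,2]>110),18),
  ("cap","top",394,190,dk,11),("cap","scene",253,270,dk,11),("knob","top",398,236,lambda h:(h[...,1]<90)|(h[...,2]<100),15),("fk","top",297,208,lambda h:h[...,2]<120,83)):
    a,b,s=ell(n,u,v,11 if k!="knob" else 9,f) if n=="top" else ell(n,u,v,14,f)
    print(k,n,np.round(a,2),np.round(b,2),s.round(1),plane(n,*a,z).round(1),plane(n,*b,z).round(1))
# crown hole in scene
# knob pointer: bright line
for nm,u,v in(("knob",398,236),("fk",297,208)):
    r=5;w=cv2.cvtColor(im["top"][v-r-1:v+r,u-r:u+r+1],cv2.COLOR_BGR2GRAY);print(nm,u-r,v-r-1);print(w)
a=-.134;c,s=np.cos(a),np.sin(a);R=np.array([[c,-s],[s,c]]);H=np.array([654.7,-42])
for nm,p in(("seat",(-65,0)),("stem",(-200,-65)),("fk",(-200,65))):print(nm,H+R@p)
E
```

```text
seat px (np.float64(320.8142493638677), np.float64(173.6997455470738)) (np.float64(344.08252427184465), np.float64(215.37742718446603)) stem (np.float64(333.1002570694087), np.float64(213.83084832904885))
seat z73: [595.1 -34.5  73. ] [592.4 -35.   73. ] (array([594.13915955, -35.27881012,  74.47580085]), [np.float64(0.982586665611597), np.float64(0.9825866656115559)])
stem z80: [450.4 -81.2  79. ] [448.  -81.9  80. ] (array([449.5848116 , -81.9165263 ,  81.11927297]), [np.float64(0.8772364285066312), np.float64(0.8772364285069484)])
crown top [227.7  186.26] [227.7  186.26] [14.9 15.1] [550.9 305.6  18. ] [550.9 305.6  18. ]
crown scene [412.22 180.33] [412.21 180.33] [ 9.6 16.7] [552.7 302.6  18. ] [552.7 302.6  18. ]
cap top [393.31 190.  ] [393.31 190.  ] [14.8 15.4] [ 554.4 -304.9   11. ] [ 554.4 -304.9   11. ]
cap scene [252.61 270.6 ] [252.61 270.6 ] [19.7 23.7] [ 559.1 -309.5   11. ] [ 559.1 -309.5   11. ]
knob top [398.07 235.72] [398.07 235.72] [11.3 11.5] [ 384.8 -321.4   15. ] [ 384.8 -321.4   15. ]
fk top [296.71 207.99] [296.71 207.97] [12.  12.8] [467.2  47.2  83. ] [4
[... 474 characters left out ...]
9  11  15  27  32  48  86]
 [122  83  52  35  24  18  20  33  51  80 115]]
fk 292 202
[[193 176 148 105  78  82  87 115 163 190 199]
 [170 128  86  54  66  85  63  61 110 155 183]
 [131  75  38  31  67  90  59  29  55 101 150]
 [ 90  39  20  23  55  73  49  22  28  57 112]
 [ 56  26  21  22  36  46  33  22  24  35  77]
 [ 36  26  24  21  28  30  23  23  26  31  59]
 [ 30  26  22  22  26  27  18  24  28  28  56]
 [ 37  24  20  22  29  28  22  24  27  30  56]
 [ 51  25  19  26  34  31  25  26  26  35  73]
 [ 71  31  21  26  28  27  22  24  31  55 103]
 [105  61  30  21  21  20  19  28  50  96 146]]
seat [590.28269731 -33.31604273]
stem [447.80895753 -79.69743418]
fk [465.17687206  49.1371712 ]
```

>>> {"name": "carry_out", "arguments": {
  "moves": [
    {"dx": 0.0375, "dy": -0.03, "twist": 3},
    {"dx": 0.075, "dy": -0.06, "twist": 6},
    {"dx": 0.1125, "dy": -0.09, "twist": 9},
    {"dx": 0.15, "dy": -0.12, "twist": 12},
    {"dx": 0.1875, "dy": -0.15, "twist": 14.03}
  ],
  "grip": 0.095
}}

```text
schema error: expected keys dx, dy, dz, twist
```

>>> {"name": "carry_out", "arguments": {
  "moves": [
    {"dx": 0.0375, "dy": -0.03, "dz": 0, "twist": 3},
    {"dx": 0.075, "dy": -0.06, "dz": 0, "twist": 6},
    {"dx": 0.1125, "dy": -0.09, "dz": 0, "twist": 9},
    {"dx": 0.15, "dy": -0.12, "dz": 0, "twist": 12},
    {"dx": 0.1875, "dy": -0.15, "dz": 0, "twist": 14.03}
  ],
  "grip": 0.095
}}

```text
t: 0.6
eef_pos: [297.8, -413.7, 214.5]
tcp_rot: [-3.141, 0.0, -0.002]
ft_force: [0.5, -0.9, 0.5]
opening: 0.999
```

>>> {"name": "carry_out", "arguments": {
  "moves": [
    {"dx": 0.029, "dy": -0.038, "dz": 0, "twist": 0},
    {"dx": 0.058, "dy": -0.076, "dz": 0, "twist": 0},
    {"dx": 0.087, "dy": -0.114, "dz": 0, "twist": 0},
    {"dx": 0.116, "dy": -0.152, "dz": 0, "twist": 0},
    {"dx": 0.145, "dy": -0.19, "dz": 0, "twist": 0}
  ]
}}

```text
t: 1.1
eef_pos: [442.9, -223.6, 214.6]
tcp_rot: [3.142, 0.0, -0.0]
ft_force: [0.2, -0.9, -0.5]
opening: 0.999
```

>>> {"name": "carry_out", "arguments": {
  "moves": [
    {"dx": 0.017, "dy": -0.0465, "dz": 0, "twist": 0},
    {"dx": 0.034, "dy": -0.093, "dz": 0, "twist": 0},
    {"dx": 0.051, "dy": -0.1395, "dz": 0, "twist": 0},
    {"dx": 0.068, "dy": -0.186, "dz": 0, "twist": 0},
    {"dx": 0.085, "dy": -0.2325, "dz": 0, "twist": 0}
  ]
}}

```text
t: 1.6
eef_pos: [527.3, 9.2, 214.5]
tcp_rot: [3.142, 0.0, -0.0]
ft_force: [1.0, -0.6, 1.1]
opening: 0.998
```

>>> {"name": "carry_out", "arguments": {
  "moves": [
    {"dx": 0.004, "dy": -0.0465, "dz": 0, "twist": 0},
    {"dx": 0.008, "dy": -0.093, "dz": 0, "twist": 0},
    {"dx": 0.012, "dy": -0.1395, "dz": 0, "twist": 0},
    {"dx": 0.016, "dy": -0.186, "dz": 0, "twist": 0},
    {"dx": 0.02, "dy": -0.2325, "dz": 0, "twist": 0}
  ]
}}

```text
t: 2.1
eef_pos: [546.8, 241.6, 214.4]
tcp_rot: [3.141, 0.0, 0.0]
ft_force: [0.3, -0.7, 0.0]
opening: 0.998
```

>>> {"name": "carry_out", "arguments": {
  "moves": [
    {"dx": 0.002, "dy": -0.032, "dz": 0.03, "twist": 0},
    {"dx": 0.005, "dy": -0.063, "dz": 0.06, "twist": 0},
    {"dx": 0.005, "dy": -0.063, "dz": 0.1, "twist": 0},
    {"dx": 0.005, "dy": -0.063, "dz": 0.135, "twist": 0},
    {"dx": 0.005, "dy": -0.063, "dz": 0.165, "twist": 0}
  ]
}}

```text
t: 2.6
eef_pos: [551.3, 302.7, 47.3]
tcp_rot: [3.141, 0.002, 0.001]
ft_force: [0.4, 0.3, 0.1]
opening: 0.999
```

>>> {"name": "carry_out", "arguments": {
  "moves": [
    {"dx": 0, "dy": 0, "dz": 0.02, "twist": 0},
    {"dx": 0, "dy": 0, "dz": 0.036, "twist": 0},
    {"dx": 0, "dy": 0, "dz": 0.044, "twist": 0},
    {"dx": 0, "dy": 0, "dz": 0.045, "twist": 0}
  ]
}}

```text
t: 3.0
eef_pos: [552.0, 302.4, 3.9]
tcp_rot: [3.141, 0.001, -0.0]
ft_force: [1.1, -0.0, 0.7]
opening: 1.001
```

>>> {"name": "carry_out", "arguments": {
  "moves": [
    {"dx": 0, "dy": 0, "dz": 0, "twist": 0},
    {"dx": 0, "dy": 0, "dz": 0, "twist": 0},
    {"dx": 0, "dy": 0, "dz": 0, "twist": 0},
    {"dx": 0, "dy": 0, "dz": 0, "twist": 0},
    {"dx": 0, "dy": 0, "dz": 0, "twist": 0}
  ],
  "grip": 0.045
}}

```text
t: 3.5
eef_pos: [552.2, 302.6, 5.0]
tcp_rot: [-3.141, -0.001, -0.0]
ft_force: [0.2, -0.4, 0.6]
opening: 0.636
```

>>> {"name": "carry_out", "arguments": {
  "moves": [
    {"dx": 0, "dy": 0, "dz": 0, "twist": 0},
    {"dx": 0, "dy": 0, "dz": 0, "twist": 0},
    {"dx": 0, "dy": 0, "dz": 0, "twist": 0}
  ],
  "grip": 0.045
}}

```text
t: 3.8
eef_pos: [552.2, 302.7, 4.8]
tcp_rot: [-3.141, -0.0, -0.0]
ft_force: [-0.1, -0.1, 4.2]
opening: 0.552
```

>>> {"name": "carry_out", "arguments": {
  "moves": [
    {"dx": 0, "dy": 0, "dz": 0, "twist": 0},
    {"dx": 0, "dy": 0, "dz": 0, "twist": 0},
    {"dx": 0, "dy": 0, "dz": 0, "twist": -8},
    {"dx": 0, "dy": 0, "dz": 0, "twist": -16},
    {"dx": 0, "dy": 0, "dz": 0, "twist": -24}
  ],
  "grip": 0.085
}}

```text
t: 4.3
eef_pos: [552.0, 302.5, 4.4]
tcp_rot: [3.141, 0.0, 0.425]
ft_force: [-0.1, 0.2, -0.1]
opening: 0.88
```

>>> {"name": "carry_out", "arguments": {
  "moves": [
    {"dx": 0, "dy": 0, "dz": 0, "twist": -8},
    {"dx": 0, "dy": 0, "dz": 0, "twist": -16},
    {"dx": 0, "dy": 0, "dz": 0, "twist": -24},
    {"dx": 0, "dy": 0, "dz": 0, "twist": -32},
    {"dx": 0, "dy": 0, "dz": 0, "twist": -40}
  ]
}}

```text
t: 4.8
eef_pos: [552.1, 302.5, 4.4]
tcp_rot: [-3.142, 0.0, 1.123]
ft_force: [-0.4, 0.7, 0.7]
opening: 0.895
```

>>> {"name": "carry_out", "arguments": {
  "moves": [
    {"dx": 0, "dy": 0, "dz": 0, "twist": -8},
    {"dx": 0, "dy": 0, "dz": 0, "twist": -16},
    {"dx": 0, "dy": 0, "dz": 0, "twist": -24},
    {"dx": 0, "dy": 0, "dz": 0, "twist": -26},
    {"dx": 0, "dy": 0, "dz": 0, "twist": -26}
  ],
  "grip": 0.045
}}

```text
t: 5.3
eef_pos: [552.0, 302.4, 4.4]
tcp_rot: [-3.141, 0.0, 1.571]
ft_force: [1.1, -0.1, -0.3]
opening: 0.568
```

>>> {"name": "carry_out", "arguments": {
  "moves": [
    {"dx": 0, "dy": 0, "dz": 0, "twist": 0},
    {"dx": 0, "dy": 0, "dz": 0, "twist": 0},
    {"dx": 0, "dy": 0, "dz": 0, "twist": 0}
  ]
}}

```text
t: 5.6
eef_pos: [552.1, 302.5, 4.5]
tcp_rot: [-3.141, 0.0, 1.57]
ft_force: [-0.6, -0.3, -1.9]
opening: 0.566
```

>>> {"name": "carry_out", "arguments": {
  "moves": [
    {"dx": 0, "dy": 0, "dz": -0.02, "twist": 0},
    {"dx": 0, "dy": 0, "dz": -0.06, "twist": 0},
    {"dx": 0, "dy": 0, "dz": -0.1, "twist": 0},
    {"dx": -0.03, "dy": 0.003, "dz": -0.12, "twist": 0},
    {"dx": -0.07, "dy": 0.008, "dz": -0.12, "twist": 0}
  ]
}}

```text
t: 6.1
eef_pos: [561.1, 233.4, 127.8]
tcp_rot: [3.136, -0.002, 1.573]
ft_force: [0.7, -0.4, -0.8]
opening: 0.566
```

>>> {"name": "carry_out", "arguments": {
  "moves": [
    {"dx": -0.045, "dy": 0.006, "dz": 0, "twist": 0},
    {"dx": -0.09, "dy": 0.011, "dz": 0, "twist": 0},
    {"dx": -0.135, "dy": 0.017, "dz": 0, "twist": 0},
    {"dx": -0.18, "dy": 0.022, "dz": 0, "twist": 0},
    {"dx": -0.22, "dy": 0.027, "dz": 0, "twist": 0}
  ]
}}

```text
t: 6.6
eef_pos: [587.1, 10.4, 124.7]
tcp_rot: [3.141, 0.0, 1.57]
ft_force: [-0.4, 0.1, -0.6]
opening: 0.569
```

>>> {"name": "carry_out", "arguments": {
  "moves": [
    {"dx": -0.025, "dy": 0.004, "dz": 0.01, "twist": 0},
    {"dx": -0.043, "dy": 0.006, "dz": 0.025, "twist": 0},
    {"dx": -0.047, "dy": 0.0065, "dz": 0.03, "twist": 0},
    {"dx": -0.047, "dy": 0.0065, "dz": 0.03, "twist": 0},
    {"dx": -0.047, "dy": 0.0065, "dz": 0.03, "twist": 0}
  ]
}}

```text
t: 7.1
eef_pos: [593.5, -33.3, 94.6]
tcp_rot: [-3.141, -0.0, 1.572]
ft_force: [-0.6, 0.3, -0.9]
opening: 0.565
```

```bash
python3 - <<'E'
from h import *
s=state();print(s["t"],s["eef_pos"],s["tcp_rot"],s["opening"])
t=[]
for n in("top","scene"):
    p,d=read_camera(n);b=cv2.cvtColor(p,cv2.COLOR_RGB2BGR);cv2.imwrite(f"pics/{n}1.png",b)
    u,v=proj(n,s["eef_pos"]).round().astype(int);print(n,u,v)
    t.append(cv2.resize(b[v-25:v+25,u-33:u+33],(396*2,300),interpolation=cv2.INTER_CUBIC) if 0 else cv2.resize(b[v-30:v+30,u-30:u+30],(395,395),interpolation=cv2.INTER_CUBIC))
cv2.imwrite("pics/m1.png",np.hstack(t))
E
```

```text
7.1 [593.49998501 -33.30392959  94.55074746] [-3.14117078e+00 -1.11957283e-04  1.57161434e+00] 0.5650903221233083
top 321 173
scene 345 209
```

View pics/m1.png

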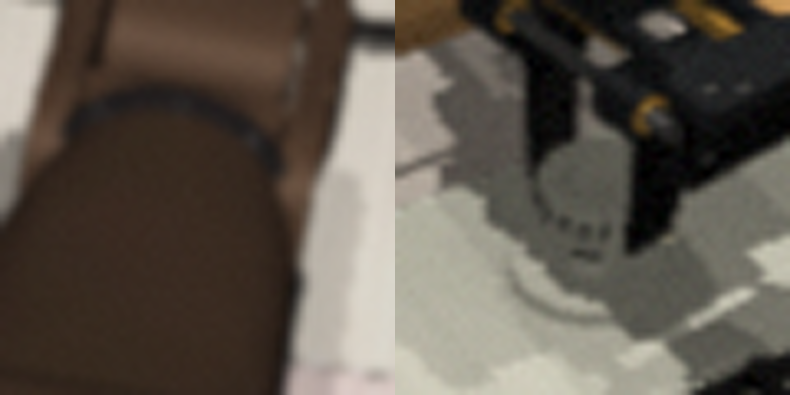

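>>> {"name": "carry_out", "arguments": {
  "moves": [
    {"dx": -0.0017, "dy": -0.0005, "dz": 0.01, "twist": 0},
    {"dx": -0.0017, "dy": -0.0005, "dz": 0.015, "twist": 0},
    {"dx": -0.0017, "dy": -0.0005, "dz": 0.017, "twist": 0},
    {"dx": -0.0017, "dy": -0.0005, "dz": 0.019, "twist": 0},
    {"dx": -0.0017, "dy": -0.0005, "dz": 0.02, "twist": 0}
  ]
}}

```text
t: 7.7
eef_pos: [593.1, -36.1, 74.4]
tcp_rot: [-3.141, 0.0, 1.571]
ft_force: [-0.4, -0.3, -0.9]
opening: 0.568
```

>>> {"name": "carry_out", "arguments": {
  "moves": [
    {"dx": 0, "dy": 0, "dz": 0.0015, "twist": 0},
    {"dx": 0, "dy": 0, "dz": 0.003, "twist": 0},
    {"dx": 0, "dy": 0, "dz": 0.004, "twist": 0},
    {"dx": 0, "dy": 0, "dz": 0.004, "twist": 0}
  ]
}}

```text
t: 8.1
eef_pos: [593.1, -36.2, 70.5]
tcp_rot: [-3.141, 0.0, 1.571]
ft_force: [0.2, -0.5, -1.5]
opening: 0.566
```

>>> {"name": "carry_out", "arguments": {
  "moves": [
    {"dx": 0, "dy": 0, "dz": 0.0005, "twist": 0},
    {"dx": 0, "dy": 0, "dz": 0.001, "twist": 0},
    {"dx": 0, "dy": 0, "dz": 0.001, "twist": 0}
  ]
}}

```text
t: 8.4
eef_pos: [593.1, -36.2, 69.6]
tcp_rot: [3.142, 0.0, 1.571]
ft_force: [-0.4, 0.4, -0.3]
opening: 0.565
```

>>> {"name": "carry_out", "arguments": {
  "moves": [
    {"dx": 0, "dy": 0, "dz": 0.0005, "twist": 0},
    {"dx": 0, "dy": 0, "dz": 0.001, "twist": 0},
    {"dx": 0, "dy": 0, "dz": 0.001, "twist": 0}
  ]
}}

```text
t: 8.7
eef_pos: [593.2, -36.1, 69.3]
tcp_rot: [3.141, 0.0, 1.571]
ft_force: [-1.1, 0.2, 7.0]
opening: 0.566
```

>>> {"name": "carry_out", "arguments": {
  "moves": [
    {"dx": 0, "dy": 0, "dz": 0, "twist": 0},
    {"dx": 0, "dy": 0, "dz": 0, "twist": 0},
    {"dx": 0, "dy": 0, "dz": 0, "twist": 0},
    {"dx": 0, "dy": 0, "dz": 0, "twist": 0}
  ],
  "grip": 0.085
}}

```text
t: 9.1
eef_pos: [593.1, -36.1, 68.5]
tcp_rot: [-3.142, 0.0, 1.571]
ft_force: [0.4, -0.9, -0.1]
opening: 0.846
```

>>> {"name": "carry_out", "arguments": {
  "moves": [
    {"dx": 0, "dy": 0, "dz": -0.02, "twist": 0},
    {"dx": 0, "dy": 0, "dz": -0.05, "twist": 0},
    {"dx": -0.02, "dy": -0.003, "dz": -0.08, "twist": 0},
    {"dx": -0.05, "dy": -0.007, "dz": -0.08, "twist": 0},
    {"dx": -0.095, "dy": -0.013, "dz": -0.08, "twist": 0}
  ],
  "grip": 0.095
}}

```text
t: 9.6
eef_pos: [580.4, -130.9, 149.7]
tcp_rot: [3.14, 0.001, 1.573]
ft_force: [0.8, -0.7, 0.4]
opening: 0.998
```

>>> {"name": "carry_out", "arguments": {
  "moves": [
    {"dx": -0.045, "dy": -0.006, "dz": 0, "twist": 0},
    {"dx": -0.09, "dy": -0.012, "dz": 0, "twist": 0},
    {"dx": -0.135, "dy": -0.018, "dz": 0, "twist": 0},
    {"dx": -0.165, "dy": -0.023, "dz": 0.02, "twist": 0},
    {"dx": -0.176, "dy": -0.024, "dz": 0.04, "twist": 0}
  ]
}}

```text
t: 10.1
eef_pos: [555.5, -310.3, 108.4]
tcp_rot: [3.14, 0.001, 1.568]
ft_force: [0.0, -0.3, -0.5]
opening: 1.001
```

```bash
python3 - <<'E'
from h import *
s=state();print(s["t"],s["eef_pos"],s["tcp_rot"],s["opening"])
t=[]
for n,z in(("top",6),("scene",7)):
    p,d=read_camera(n);b=cv2.cvtColor(p,cv2.COLOR_RGB2BGR);cv2.imwrite(f"pics/{n}2.png",b)
    u,v=proj(n,[593,-36,83]).round().astype(int);print(n,u,v)
    t.append(cv2.resize(b[v-20:v+20,u-20:u+20],(395,395),interpolation=cv2.INTER_CUBIC))
    u,v=proj(n,[385,-321,30]).round().astype(int);print(n,u,v)
    t.append(cv2.resize(b[v-12:v+12,u-12:u+12],(395,395),interpolation=cv2.INTER_CUBIC))
cv2.imwrite("pics/m2.png",cv2.resize(np.vstack([np.hstack(t[:2]),np.hstack(t[2:])]),(600,600)))
E
```

```text
10.1 [ 555.46627703 -310.34936     108.36597858] [3.14035316e+00 1.23334002e-03 1.56803648e+00] 1.000598900145706
top 321 174
top 399 235
scene 344 213
scene 216 229
```

View pics/m2.png

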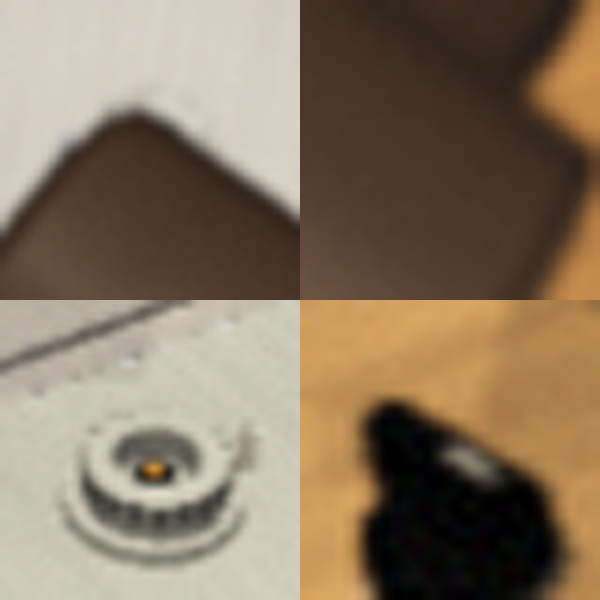

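Scene crop shows the crown sitting level on the cup, concentric with the spigot. Knob's white mark faces the hob side (+x-ish). Now the cap.

>>> {"name": "carry_out", "arguments": {
  "moves": [
    {"dx": 0, "dy": 0, "dz": 0.03, "twist": 0},
    {"dx": 0, "dy": 0, "dz": 0.06, "twist": 0},
    {"dx": 0, "dy": 0, "dz": 0.085, "twist": 0},
    {"dx": 0, "dy": 0, "dz": 0.1, "twist": 0},
    {"dx": 0, "dy": 0, "dz": 0.104, "twist": 0}
  ]
}}

```text
t: 10.7
eef_pos: [556.0, -306.2, 3.8]
tcp_rot: [-3.14, -0.001, 1.571]
ft_force: [0.8, 0.7, -0.7]
opening: 1.003
```

>>> {"name": "carry_out", "arguments": {
  "moves": [
    {"dx": 0, "dy": 0, "dz": 0, "twist": 0},
    {"dx": 0, "dy": 0, "dz": 0, "twist": 0},
    {"dx": 0, "dy": 0, "dz": 0, "twist": 0},
    {"dx": 0, "dy": 0, "dz": 0, "twist": 0},
    {"dx": 0, "dy": 0, "dz": 0, "twist": 0}
  ],
  "grip": 0.05
}}

```text
t: 11.2
eef_pos: [556.0, -307.2, 5.2]
tcp_rot: [3.141, 0.0, 1.571]
ft_force: [-2.4, -0.6, 0.8]
opening: 0.636
```

>>> {"name": "carry_out", "arguments": {
  "moves": [
    {"dx": 0, "dy": 0, "dz": 0, "twist": 0},
    {"dx": 0, "dy": 0, "dz": 0, "twist": 0}
  ]
}}

```text
t: 11.4
eef_pos: [556.0, -307.2, 5.1]
tcp_rot: [3.141, 0.0, 1.571]
ft_force: [-1.9, -0.0, 5.8]
opening: 0.62
```

```bash
python3 - <<'E'
from h import *
a=plane("scene",211.1,224.9,39);b=plane("scene",223.1,231.7,39);print(a,b,np.linalg.norm(a-b),np.arctan2(*(b-a)[[1,0]]))
a=plane("scene",215.1,228.5,39);b=plane("scene",219.5,230.5,39);print(a,b,np.linalg.norm(a-b),np.arctan2(*(b-a)[[1,0]]))
E
```

```text
[ 368.98738467 -327.15327039   39.        ] [ 413.85356422 -313.33985558   39.        ] 46.94448312577984 0.29867069656495915
[ 389.02617796 -324.86994564   39.        ] [ 403.59885752 -318.9312805    39.        ] 15.736287142747686 0.38697267673141167
```

>>> {"name": "carry_out", "arguments": {
  "moves": [
    {"dx": 0, "dy": 0, "dz": 0, "twist": 0},
    {"dx": 0, "dy": 0, "dz": 0, "twist": 0},
    {"dx": 0, "dy": 0, "dz": 0, "twist": 8},
    {"dx": 0, "dy": 0, "dz": 0.001, "twist": 16},
    {"dx": 0, "dy": 0, "dz": 0.001, "twist": 24}
  ],
  "grip": 0.085
}}

```text
t: 11.9
eef_pos: [556.1, -307.1, 3.4]
tcp_rot: [-3.141, 0.0, 1.146]
ft_force: [-0.4, 0.5, -0.5]
opening: 0.888
```

>>> {"name": "carry_out", "arguments": {
  "moves": [
    {"dx": 0, "dy": 0, "dz": 0, "twist": 8},
    {"dx": 0, "dy": 0, "dz": 0, "twist": 16},
    {"dx": 0, "dy": 0, "dz": 0, "twist": 24},
    {"dx": 0, "dy": 0, "dz": 0, "twist": 32},
    {"dx": 0, "dy": 0, "dz": 0, "twist": 40}
  ]
}}

```text
t: 12.4
eef_pos: [556.1, -307.1, 3.5]
tcp_rot: [3.142, -0.0, 0.448]
ft_force: [-0.6, -0.1, -0.2]
opening: 0.891
```

>>> {"name": "carry_out", "arguments": {
  "moves": [
    {"dx": 0, "dy": 0, "dz": 0, "twist": 8},
    {"dx": 0, "dy": 0, "dz": 0, "twist": 16},
    {"dx": 0, "dy": 0, "dz": 0, "twist": 24},
    {"dx": 0, "dy": 0, "dz": 0, "twist": 26},
    {"dx": 0, "dy": 0, "dz": 0, "twist": 26}
  ],
  "grip": 0.05
}}

```text
t: 12.9
eef_pos: [556.1, -307.2, 3.5]
tcp_rot: [3.142, -0.0, -0.001]
ft_force: [-0.4, -1.2, -0.3]
opening: 0.614
```

>>> {"name": "carry_out", "arguments": {
  "moves": [
    {"dx": 0, "dy": 0, "dz": 0, "twist": 0},
    {"dx": 0, "dy": 0, "dz": 0, "twist": 0},
    {"dx": 0, "dy": 0, "dz": 0, "twist": 0}
  ]
}}

```text
t: 13.2
eef_pos: [556.0, -307.1, 3.5]
tcp_rot: [-3.141, 0.0, 0.001]
ft_force: [-0.7, -0.5, -1.9]
opening: 0.616
```

>>> {"name": "carry_out", "arguments": {
  "moves": [
    {"dx": 0, "dy": 0, "dz": -0.02, "twist": 0},
    {"dx": 0, "dy": 0, "dz": -0.06, "twist": 0},
    {"dx": 0, "dy": 0, "dz": -0.1, "twist": 0},
    {"dx": 0.003, "dy": -0.025, "dz": -0.12, "twist": 0},
    {"dx": 0.009, "dy": -0.065, "dz": -0.12, "twist": 0}
  ]
}}

```text
t: 13.7
eef_pos: [566.0, -243.6, 126.8]
tcp_rot: [3.139, -0.005, -0.002]
ft_force: [0.9, 0.2, -1.8]
opening: 0.62
```

>>> {"name": "carry_out", "arguments": {
  "moves": [
    {"dx": 0.006, "dy": -0.045, "dz": 0, "twist": 0},
    {"dx": 0.012, "dy": -0.09, "dz": 0, "twist": 0},
    {"dx": 0.018, "dy": -0.135, "dz": 0, "twist": 0},
    {"dx": 0.024, "dy": -0.175, "dz": 0, "twist": 0},
    {"dx": 0.028, "dy": -0.202, "dz": 0.01, "twist": 0}
  ]
}}

```text
t: 14.2
eef_pos: [593.6, -37.6, 114.5]
tcp_rot: [3.141, -0.002, 0.002]
ft_force: [0.6, -0.3, -1.5]
opening: 0.619
```

>>> {"name": "carry_out", "arguments": {
  "moves": [
    {"dx": 0, "dy": -0.004, "dz": 0.01, "twist": 0},
    {"dx": 0, "dy": -0.004, "dz": 0.015, "twist": 0},
    {"dx": 0, "dy": -0.004, "dz": 0.015, "twist": 0}
  ]
}}

```text
t: 14.5
eef_pos: [592.6, -37.0, 97.8]
tcp_rot: [-3.142, 0.001, -0.0]
ft_force: [-0.5, -0.3, -1.4]
opening: 0.622
```

>>> {"name": "carry_out", "arguments": {
  "moves": [
    {"dx": 0, "dy": 0, "dz": 0.005, "twist": 0},
    {"dx": 0, "dy": 0, "dz": 0.009, "twist": 0},
    {"dx": 0, "dy": 0, "dz": 0.011, "twist": 0},
    {"dx": 0, "dy": 0, "dz": 0.0125, "twist": 0},
    {"dx": 0, "dy": 0, "dz": 0.0125, "twist": 0}
  ]
}}

```text
t: 15.0
eef_pos: [593.0, -36.3, 86.0]
tcp_rot: [3.142, 0.0, -0.0]
ft_force: [-0.0, 0.4, -2.6]
opening: 0.617
```

>>> {"name": "carry_out", "arguments": {
  "moves": [
    {"dx": 0, "dy": 0, "dz": 0.001, "twist": 0},
    {"dx": 0, "dy": 0, "dz": 0.002, "twist": 0},
    {"dx": 0, "dy": 0, "dz": 0.003, "twist": 0},
    {"dx": 0, "dy": 0, "dz": 0.003, "twist": 0}
  ]
}}

```text
t: 15.4
eef_pos: [593.0, -36.1, 83.0]
tcp_rot: [3.141, 0.0, 0.0]
ft_force: [0.0, -0.1, -1.5]
opening: 0.618
```

>>> {"name": "carry_out", "arguments": {
  "moves": [
    {"dx": 0, "dy": 0, "dz": 0.0005, "twist": 0},
    {"dx": 0, "dy": 0, "dz": 0.001, "twist": 0},
    {"dx": 0, "dy": 0, "dz": 0.001, "twist": 0}
  ]
}}

```text
t: 15.7
eef_pos: [593.1, -36.1, 82.4]
tcp_rot: [3.141, -0.0, -0.0]
ft_force: [-1.5, 0.8, 3.3]
opening: 0.619
```

>>> {"name": "carry_out", "arguments": {
  "moves": [
    {"dx": 0, "dy": 0, "dz": 0, "twist": 0},
    {"dx": 0, "dy": 0, "dz": 0, "twist": 0},
    {"dx": 0, "dy": 0, "dz": 0, "twist": 0},
    {"dx": 0, "dy": 0, "dz": 0, "twist": 0}
  ],
  "grip": 0.088
}}

```text
t: 16.1
eef_pos: [593.1, -36.2, 82.0]
tcp_rot: [3.141, 0.0, -0.0]
ft_force: [0.0, -0.0, 0.1]
opening: 0.886
```

>>> {"name": "carry_out", "arguments": {
  "moves": [
    {"dx": 0, "dy": 0, "dz": -0.02, "twist": 0},
    {"dx": 0, "dy": 0, "dz": -0.05, "twist": 0},
    {"dx": 0, "dy": 0, "dz": -0.07, "twist": 0},
    {"dx": -0.02, "dy": 0.028, "dz": -0.07, "twist": 0},
    {"dx": -0.046, "dy": 0.064, "dz": -0.07, "twist": 0}
  ]
}}

```text
t: 16.6
eef_pos: [547.3, -99.9, 152.6]
tcp_rot: [3.141, -0.002, 0.003]
ft_force: [-0.1, -0.3, -0.9]
opening: 0.929
```

>>> {"name": "carry_out", "arguments": {
  "moves": [
    {"dx": -0.026, "dy": 0.036, "dz": 0, "twist": -5},
    {"dx": -0.052, "dy": 0.072, "dz": 0, "twist": -10},
    {"dx": -0.078, "dy": 0.108, "dz": 0, "twist": -15},
    {"dx": -0.104, "dy": 0.144, "dz": 0, "twist": -17.2},
    {"dx": -0.13, "dy": 0.18, "dz": 0, "twist": -17.2}
  ],
  "grip": 0.06
}}

```text
t: 17.1
eef_pos: [415.9, -281.4, 152.3]
tcp_rot: [3.141, -0.0, 0.302]
ft_force: [0.8, -0.2, -0.6]
opening: 0.639
```

```bash
python3 - <<'E'
from h import *
s=state();print(s["t"],s["eef_pos"],s["tcp_rot"],s["opening"])
t=[]
for n in("top","scene"):
    p,d=read_camera(n);b=cv2.cvtColor(p,cv2.COLOR_RGB2BGR);cv2.imwrite(f"pics/{n}3.png",b)
    u,v=proj(n,[593,-36,83]).round().astype(int);print(n,u,v)
    t.append(cv2.resize(b[v-20:v+20,u-20:u+20],(395,395),interpolation=cv2.INTER_CUBIC))
cv2.imwrite("pics/m3.png",np.hstack(t))
E
```

```text
17.1 [ 415.8952716  -281.41480848  152.28579192] [ 3.14112372e+00 -2.27857786e-04  3.01656453e-01] 0.6386315750629863
top 321 174
scene 344 213
```

View pics/m3.png

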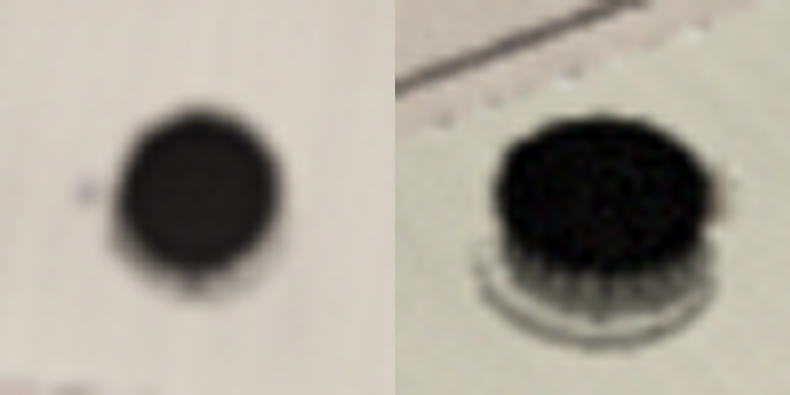

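Cap sits level and concentric on the ring in both views. Now the knob.

>>> {"name": "carry_out", "arguments": {
  "moves": [
    {"dx": -0.02, "dy": 0.016, "dz": 0.02, "twist": 0},
    {"dx": -0.0405, "dy": 0.032, "dz": 0.05, "twist": 0},
    {"dx": -0.0405, "dy": 0.032, "dz": 0.09, "twist": 0},
    {"dx": -0.0405, "dy": 0.032, "dz": 0.1, "twist": 0},
    {"dx": -0.0405, "dy": 0.032, "dz": 0.1, "twist": 0}
  ],
  "grip": 0.06
}}

```text
t: 17.7
eef_pos: [387.8, -321.8, 51.3]
tcp_rot: [-3.139, 0.001, 0.301]
ft_force: [-0.0, 0.4, 0.7]
opening: 0.632
```

```bash
python3 - <<'E'
from h import *
s=state();print(s["t"],s["eef_pos"],s["tcp_rot"],s["opening"])
t=[]
b0=cv2.imread("pics/top3.png");w=cv2.resize(b0[154:194,301:341],None,fx=8,fy=8,interpolation=cv2.INTER_CUBIC)
c=max(cv2.findContours((cv2.cvtColor(w,6)<100).astype(np.uint8),0,1)[0],key=cv2.contourArea);e=cv2.fitEllipse(c);a=(np.array(e[0])+.5)/8-.5+[301,154];print("cap top",a,np.array(e[1])/8,plane("top",*a,90))
for n in("top","scene"):
    p,d=read_camera(n);b=cv2.cvtColor(p,cv2.COLOR_RGB2BGR);cv2.imwrite(f"pics/{n}4.png",b)
    u,v=proj(n,[387,-324,30]).round().astype(int);print(n,u,v)
    t.append(cv2.resize(b[v-20:v+20,u-20:u+20],(395,395),interpolation=cv2.INTER_CUBIC))
cv2.imwrite("pics/m4.png",np.hstack(t))
E
```

```text
17.7 [ 387.79029687 -321.80755978   51.27277677] [-3.13893198e+00  1.28641503e-03  3.00514448e-01] 0.6315341748820652
cap top [320.52696228 173.36875916] [15.76329231 16.92334938] [592.46399276 -33.3738461   90.        ]
top 399 235
scene 216 230
```

View pics/m4.png

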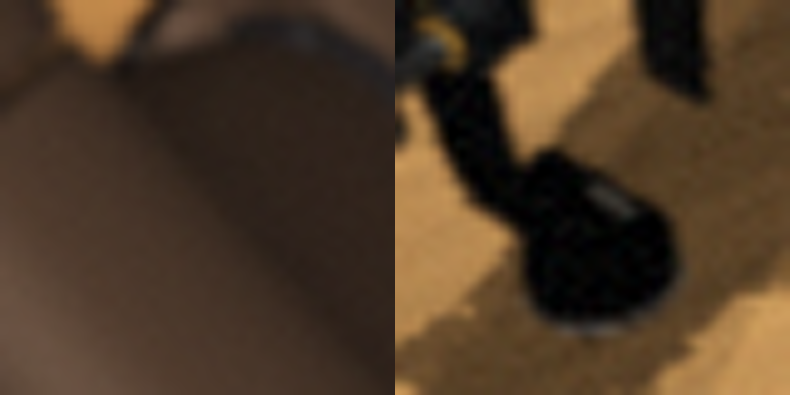

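>>> {"name": "carry_out", "arguments": {
  "moves": [
    {"dx": 0, "dy": 0, "dz": 0.015, "twist": 0},
    {"dx": 0, "dy": 0, "dz": 0.027, "twist": 0},
    {"dx": 0, "dy": 0, "dz": 0.033, "twist": 0},
    {"dx": 0, "dy": 0, "dz": 0.033, "twist": 0}
  ]
}}

```text
t: 18.2
eef_pos: [387.9, -322.4, 19.0]
tcp_rot: [-3.141, 0.0, 0.3]
ft_force: [0.8, -0.2, -0.7]
opening: 0.63
```

>>> {"name": "carry_out", "arguments": {
  "moves": [
    {"dx": 0, "dy": 0, "dz": 0, "twist": 0},
    {"dx": 0, "dy": 0, "dz": 0, "twist": 0},
    {"dx": 0, "dy": 0, "dz": 0, "twist": 0},
    {"dx": 0, "dy": 0, "dz": 0, "twist": 0},
    {"dx": 0, "dy": 0, "dz": 0, "twist": 0}
  ],
  "grip": 0
}}

```text
t: 18.7
eef_pos: [387.9, -322.8, 19.3]
tcp_rot: [3.141, -0.0, 0.3]
ft_force: [-0.3, -0.3, -0.7]
opening: 0.267
```

>>> {"name": "carry_out", "arguments": {
  "moves": [
    {"dx": 0, "dy": 0, "dz": 0, "twist": 0},
    {"dx": 0, "dy": 0, "dz": 0, "twist": 0},
    {"dx": 0, "dy": 0, "dz": 0, "twist": 0},
    {"dx": 0, "dy": 0, "dz": 0, "twist": 0}
  ]
}}

```text
t: 19.1
eef_pos: [387.9, -322.7, 19.2]
tcp_rot: [3.141, -0.0, 0.3]
ft_force: [0.3, 0.0, 0.8]
opening: 0.126
```

>>> {"name": "carry_out", "arguments": {
  "moves": [
    {"dx": 0, "dy": 0, "dz": 0, "twist": 0},
    {"dx": 0, "dy": 0, "dz": 0, "twist": 0},
    {"dx": 0, "dy": 0, "dz": 0, "twist": 0},
    {"dx": 0, "dy": 0, "dz": -0.015, "twist": 0},
    {"dx": 0, "dy": 0, "dz": -0.033, "twist": 0}
  ],
  "grip": 0.08
}}

```text
t: 19.6
eef_pos: [387.6, -322.4, 52.0]
tcp_rot: [-3.14, 0.001, 0.3]
ft_force: [-0.2, -0.6, 0.1]
opening: 0.487
```

>>> {"name": "carry_out", "arguments": {
  "moves": [
    {"dx": 0, "dy": 0, "dz": 0, "twist": -8},
    {"dx": 0, "dy": 0, "dz": 0, "twist": -16},
    {"dx": 0, "dy": 0, "dz": 0, "twist": -24},
    {"dx": 0, "dy": 0, "dz": 0, "twist": -32},
    {"dx": 0, "dy": 0, "dz": 0, "twist": -40}
  ]
}}

```text
t: 20.1
eef_pos: [387.8, -322.7, 52.1]
tcp_rot: [3.142, 0.0, 1.004]
ft_force: [-0.1, 0.1, -0.7]
opening: 0.834
```

>>> {"name": "carry_out", "arguments": {
  "moves": [
    {"dx": 0, "dy": 0, "dz": 0, "twist": -8},
    {"dx": 0, "dy": 0, "dz": 0, "twist": -16},
    {"dx": 0, "dy": 0, "dz": 0, "twist": -24},
    {"dx": 0, "dy": 0, "dz": 0, "twist": -32},
    {"dx": 0, "dy": 0, "dz": 0, "twist": -40}
  ]
}}

```text
t: 20.6
eef_pos: [387.8, -322.6, 52.1]
tcp_rot: [-3.142, -0.0, 1.702]
ft_force: [-0.1, 0.8, -0.6]
opening: 0.846
```

>>> {"name": "carry_out", "arguments": {
  "moves": [
    {"dx": 0, "dy": 0, "dz": 0, "twist": -8},
    {"dx": 0, "dy": 0, "dz": 0, "twist": -10},
    {"dx": 0, "dy": 0, "dz": 0.02, "twist": -10},
    {"dx": 0, "dy": 0, "dz": 0.04, "twist": -10},
    {"dx": 0, "dy": 0, "dz": 0.047, "twist": -10}
  ]
}}

```text
t: 21.1
eef_pos: [387.4, -322.2, 3.8]
tcp_rot: [-3.141, -0.002, 1.871]
ft_force: [-0.1, 0.4, -0.1]
opening: 0.838
```

>>> {"name": "carry_out", "arguments": {
  "moves": [
    {"dx": 0, "dy": 0, "dz": 0, "twist": 0},
    {"dx": 0, "dy": 0, "dz": 0, "twist": 0},
    {"dx": 0, "dy": 0, "dz": 0, "twist": 0},
    {"dx": 0, "dy": 0, "dz": 0, "twist": 0},
    {"dx": 0, "dy": 0, "dz": 0, "twist": 0}
  ],
  "grip": 0.04
}}

```text
t: 21.6
eef_pos: [387.9, -322.8, 5.6]
tcp_rot: [3.141, 0.001, 1.871]
ft_force: [-1.2, -0.2, 0.6]
opening: 0.479
```

>>> {"name": "carry_out", "arguments": {
  "moves": [
    {"dx": 0, "dy": 0, "dz": 0, "twist": 0},
    {"dx": 0, "dy": 0, "dz": 0, "twist": 0}
  ]
}}

```text
t: 21.8
eef_pos: [387.9, -322.8, 5.5]
tcp_rot: [3.141, 0.001, 1.871]
ft_force: [-2.3, 0.1, 5.7]
opening: 0.448
```

>>> {"name": "carry_out", "arguments": {
  "moves": [
    {"dx": 0, "dy": 0, "dz": 0, "twist": 0},
    {"dx": 0, "dy": 0, "dz": 0, "twist": 0},
    {"dx": 0, "dy": 0, "dz": 0, "twist": 0},
    {"dx": 0, "dy": 0, "dz": -0.02, "twist": 0},
    {"dx": 0, "dy": 0, "dz": -0.047, "twist": 0}
  ],
  "grip": 0.07
}}

```text
t: 22.3
eef_pos: [387.4, -322.2, 51.7]
tcp_rot: [-3.14, -0.002, 1.871]
ft_force: [-0.5, 0.2, -0.4]
opening: 0.73
```

>>> {"name": "carry_out", "arguments": {
  "moves": [
    {"dx": 0, "dy": 0, "dz": 0, "twist": 8},
    {"dx": 0, "dy": 0, "dz": 0, "twist": 16},
    {"dx": 0, "dy": 0, "dz": 0, "twist": 24},
    {"dx": 0, "dy": 0, "dz": 0, "twist": 32},
    {"dx": 0, "dy": 0, "dz": 0, "twist": 40}
  ],
  "grip": 0.05
}}

```text
t: 22.8
eef_pos: [387.8, -322.6, 52.1]
tcp_rot: [-3.141, -0.0, 1.167]
ft_force: [-0.6, 0.3, 1.0]
opening: 0.524
```

>>> {"name": "carry_out", "arguments": {
  "moves": [
    {"dx": 0, "dy": 0, "dz": 0, "twist": 8},
    {"dx": 0, "dy": 0, "dz": 0, "twist": 16},
    {"dx": 0, "dy": 0, "dz": 0, "twist": 24},
    {"dx": 0, "dy": 0, "dz": 0, "twist": 32},
    {"dx": 0, "dy": 0, "dz": 0, "twist": 40}
  ]
}}

```text
t: 23.3
eef_pos: [387.8, -322.6, 52.0]
tcp_rot: [-3.141, 0.0, 0.469]
ft_force: [0.2, 0.9, -0.0]
opening: 0.528
```

>>> {"name": "carry_out", "arguments": {
  "moves": [
    {"dx": 0, "dy": 0, "dz": 0, "twist": 8},
    {"dx": 0, "dy": 0, "dz": 0, "twist": 10},
    {"dx": 0, "dy": 0, "dz": 0.02, "twist": 10},
    {"dx": 0, "dy": 0, "dz": 0.033, "twist": 10},
    {"dx": 0, "dy": 0, "dz": 0.0335, "twist": 10}
  ]
}}

```text
t: 23.8
eef_pos: [387.3, -322.1, 17.4]
tcp_rot: [-3.139, 0.001, 0.3]
ft_force: [0.3, -0.5, 0.3]
opening: 0.525
```

>>> {"name": "carry_out", "arguments": {
  "moves": [
    {"dx": 0, "dy": 0, "dz": 0, "twist": 0},
    {"dx": 0, "dy": 0, "dz": 0, "twist": 0},
    {"dx": 0, "dy": 0, "dz": 0, "twist": 0},
    {"dx": 0, "dy": 0, "dz": 0, "twist": 0},
    {"dx": 0, "dy": 0, "dz": 0, "twist": 0}
  ],
  "grip": 0
}}

```text
t: 24.3
eef_pos: [387.9, -322.8, 18.9]
tcp_rot: [3.141, -0.0, 0.3]
ft_force: [0.6, -0.3, -0.2]
opening: 0.165
```

>>> {"name": "carry_out", "arguments": {
  "moves": [
    {"dx": 0, "dy": 0, "dz": 0, "twist": 0},
    {"dx": 0, "dy": 0, "dz": 0, "twist": 0},
    {"dx": 0, "dy": 0, "dz": 0, "twist": 0}
  ]
}}

```text
t: 24.6
eef_pos: [387.9, -322.7, 18.8]
tcp_rot: [3.141, -0.0, 0.3]
ft_force: [-1.2, 0.3, 5.4]
opening: 0.125
```

>>> {"name": "carry_out", "arguments": {
  "moves": [
    {"dx": 0, "dy": 0, "dz": -0.03, "twist": 0},
    {"dx": 0, "dy": 0, "dz": -0.07, "twist": 0},
    {"dx": 0, "dy": 0, "dz": -0.1, "twist": 0},
    {"dx": 0.016, "dy": -0.026, "dz": -0.111, "twist": 0},
    {"dx": 0.04, "dy": -0.0646, "dz": -0.111, "twist": 0}
  ]
}}

```text
t: 25.1
eef_pos: [407.5, -250.1, 131.2]
tcp_rot: [3.138, -0.002, 0.297]
ft_force: [1.2, 0.5, -0.7]
opening: 0.123
```

>>> {"name": "carry_out", "arguments": {
  "moves": [
    {"dx": 0.024, "dy": -0.038, "dz": 0, "twist": 6},
    {"dx": 0.048, "dy": -0.077, "dz": 0, "twist": 12},
    {"dx": 0.072, "dy": -0.117, "dz": 0, "twist": 18},
    {"dx": 0.0903, "dy": -0.146, "dz": 0, "twist": 24.9},
    {"dx": 0.0903, "dy": -0.146, "dz": 0, "twist": 24.9}
  ]
}}

```text
t: 25.6
eef_pos: [450.3, -79.8, 129.5]
tcp_rot: [-3.141, 0.0, -0.135]
ft_force: [-0.1, -0.5, -0.7]
opening: 0.123
```

>>> {"name": "carry_out", "arguments": {
  "moves": [
    {"dx": 0, "dy": 0, "dz": 0.01, "twist": 0},
    {"dx": 0, "dy": 0, "dz": 0.018, "twist": 0},
    {"dx": 0, "dy": 0, "dz": 0.018, "twist": 0}
  ]
}}

```text
t: 25.9
eef_pos: [449.2, -83.8, 110.2]
tcp_rot: [-3.141, 0.002, -0.135]
ft_force: [0.1, 0.1, -1.2]
opening: 0.127
```

```bash
python3 - <<'E'
from h import *
s=state();print(s["t"],s["eef_pos"],s["tcp_rot"],s["opening"])
t=[]
for n in("top","scene"):
    p,d=read_camera(n);b=cv2.cvtColor(p,cv2.COLOR_RGB2BGR);cv2.imwrite(f"pics/{n}5.png",b)
    u,v=proj(n,[450,-83,85]).round().astype(int);print(n,u,v)
    t.append(cv2.resize(b[v-20:v+20,u-20:u+20],(395,395),interpolation=cv2.INTER_CUBIC))
cv2.imwrite("pics/m5.png",np.hstack(t))
E
```

```text
25.9 [449.23720148 -83.77300489 110.21253989] [-3.14123727e+00  2.40445798e-03 -1.35085358e-01] 0.1269945139999828
top 334 214
scene 299 193
```

View pics/m5.png

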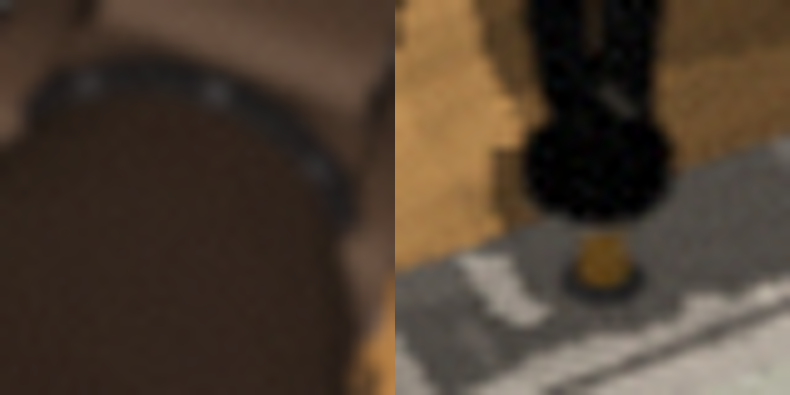

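>>> {"name": "carry_out", "arguments": {
  "moves": [
    {"dx": 0, "dy": 0, "dz": 0, "twist": 0},
    {"dx": 0, "dy": 0, "dz": 0, "twist": 0},
    {"dx": 0, "dy": 0, "dz": 0, "twist": 0}
  ]
}}

```text
t: 26.3
eef_pos: [450.1, -83.2, 111.8]
tcp_rot: [3.141, -0.0, -0.135]
ft_force: [0.3, 0.4, -0.7]
opening: 0.124
```

```bash
python3 - <<'E'
from h import *
s=state();e=s["eef_pos"];print(s["t"],e,s["tcp_rot"],s["opening"])
p,d=read_camera("scene");b=cv2.cvtColor(p,cv2.COLOR_RGB2BGR);cv2.imwrite("pics/scene6.png",b)
up=lambda im,u,v,r:cv2.resize(im[v-r:v+r,u-r:u+r],None,fx=10,fy=10,interpolation=cv2.INTER_CUBIC)
def ext(m,u,v,r,lo=0,hi=None):
    y,x=np.nonzero(m);f=lambda a,o:(a+.5)/10-.5+o-r
    return dict(l=f(x.min(),u),r=f(x.max(),u),t=f(y.min(),v),b=f(y.max(),v),cx=f(x.mean(),u),cy=f(y.mean(),v))
# knob skirt mask
g=cv2.cvtColor(up(b,299,193,20),cv2.COLOR_BGR2HSV);m=(g[...,2]<62)&(g[...,1]<256);m[:100]=0;m[235:]=0
l,L,st,_=cv2.connectedComponentsWithStats(m.astype(np.uint8));i=1+st[1:,4].argmax();print("skirt",ext(L==i,299,193,20))
th=np.linspace(0,6.283,200)
P=np.array([proj("scene",[e[0]+22*np.cos(t),e[1]+22*np.sin(t),e[2]-18.8+z]) for z in(0,15) for t in th]);print("pred l,r,b",P[:,0].min(),P[:,0].max(),P[:,1].max())
# stem brass now and before
for f,nm in((b,"now"),(cv2.imread("pics/scene0.png"),"before")):
    w=f[183:204,293:307];h=cv2.cvtColor(w,cv2.COLOR_BGR2HSV);print(nm,"cols 293.., rows 183..");print(h[5:,:,1])
for z in(58,66,80):print("stem proj at TCP xy",z,proj("scene",[e[0],e[1],z]))
E
```

```text
26.3 [450.10792797 -83.15041197 111.78941834] [ 3.14141297e+00 -3.98583699e-04 -1.34632158e-01] 0.12402522882933124
skirt {'l': np.float64(291.25), 'r': np.float64(307.15), 't': np.float64(182.55), 'b': np.float64(195.45), 'cx': np.float64(299.2888895410259), 'cy': np.float64(188.89880854560394)}
pred l,r,b 291.26071612525493 306.8269535625992 195.65319488253817
now cols 293.., rows 183..
[[255 128 255  32  73 170 255 128  85   0 159 213 255 128]
 [  0 128  85  64 255 191   0 149   0 128 204  26   0 191]
 [204 170 170 159 255 255 153  85 128  51  85  64 191 170]
 [182  57  64 128 191  77 255  39 213 118 128 191 170  45]
 [109  64 255 102 191  96  64  46   0 255 255   0  46  25]
 [ 79  40 139 255   0 159   0 170 146 255  18  16  31  44]
 [109  32  30  46  54  64  49  55  51  44  26  36  32  35]
 [ 75  47  25  31  48  65  75  67  70  42  29  36  29  44]
 [ 35  32  36  31  57 119 127 131 111  67  33  37  32  35]
 [ 39  31  33  38  71 147 183 180 157  85  36  34  35  36]
 [ 40  41  35  29  90 166 190 189 164 111  39  36  32  34]
 [ 32  35  26  39 109 180 184 191 190 148  41  27  28  37]

[... 664 characters left out ...]
29  28  28  31]
 [ 83  54  31  26  43 125 173 177 125  53  30  27  30  31]
 [ 33  28  27  28  45 112 178 185 122  53  28  29  31  28]
 [ 28  28  27  28  48 114 186 183 127  57  28  31  28  29]
 [ 29  33  30  31  67 154 185 186 158  92  33  27  30  33]
 [ 30  30  31  31  94 181 191 188 181 143  52  29  28  28]
 [ 30  28  30  28 114 178 185 187 185 154  49  31  28  31]
 [ 30  27  34  19  67 136 161 159 146  66  24  31  30  28]
 [ 31  28  28  28  32  22  45  51  25   9  28  31  29  28]
 [ 30  30  33  35  34  29  23  29  27  28  39  30  29  28]]
stem proj at TCP xy 58 [299.4679234  200.32353415]
stem proj at TCP xy 66 [299.39709251 198.19623595]
stem proj at TCP xy 80 [299.27157851 194.42661339]
```

>>> {"name": "carry_out", "arguments": {
  "moves": [
    {"dx": 0.0003, "dy": -0.0004, "dz": 0.007, "twist": 0},
    {"dx": 0.0003, "dy": -0.0004, "dz": 0.011, "twist": 0},
    {"dx": 0.0003, "dy": -0.0004, "dz": 0.0125, "twist": 0},
    {"dx": 0.0003, "dy": -0.0004, "dz": 0.0135, "twist": 0},
    {"dx": 0.0003, "dy": -0.0004, "dz": 0.0135, "twist": 0}
  ]
}}

```text
t: 26.85
eef_pos: [450.4, -82.6, 97.9]
tcp_rot: [3.142, 0.0, -0.134]
ft_force: [-0.1, 0.0, -0.9]
opening: 0.127
```

>>> {"name": "carry_out", "arguments": {
  "moves": [
    {"dx": 0, "dy": 0, "dz": 0.0007, "twist": 0},
    {"dx": 0, "dy": 0, "dz": 0.0014, "twist": 0},
    {"dx": 0, "dy": 0, "dz": 0.0014, "twist": 0}
  ]
}}

```text
t: 27.15
eef_pos: [450.4, -82.6, 96.7]
tcp_rot: [3.142, -0.0, -0.134]
ft_force: [0.1, -1.0, -0.3]
opening: 0.122
```

>>> {"name": "carry_out", "arguments": {
  "moves": [
    {"dx": 0, "dy": 0, "dz": 0.001, "twist": 0},
    {"dx": 0, "dy": 0, "dz": 0.002, "twist": 0},
    {"dx": 0, "dy": 0, "dz": 0.003, "twist": 0},
    {"dx": 0, "dy": 0, "dz": 0.003, "twist": 0}
  ]
}}

```text
t: 27.55
eef_pos: [450.4, -82.8, 93.6]
tcp_rot: [3.141, 0.0, -0.134]
ft_force: [-1.1, -3.4, -0.4]
opening: 0.126
```

>>> {"name": "carry_out", "arguments": {
  "moves": [
    {"dx": 0, "dy": 0, "dz": 0.001, "twist": 0},
    {"dx": 0, "dy": 0, "dz": 0.002, "twist": 0},
    {"dx": 0, "dy": 0, "dz": 0.003, "twist": 0},
    {"dx": 0, "dy": 0, "dz": 0.003, "twist": 0}
  ]
}}

```text
t: 27.95
eef_pos: [450.4, -82.8, 90.6]
tcp_rot: [3.141, -0.0, -0.134]
ft_force: [-1.5, -5.7, 1.2]
opening: 0.121
```

>>> {"name": "carry_out", "arguments": {
  "moves": [
    {"dx": -0.0001, "dy": 0.0004, "dz": 0, "twist": 0},
    {"dx": -0.0001, "dy": 0.0004, "dz": 0.0015, "twist": 0},
    {"dx": -0.0001, "dy": 0.0004, "dz": 0.003, "twist": 0},
    {"dx": -0.0001, "dy": 0.0004, "dz": 0.003, "twist": 0}
  ]
}}

```text
t: 28.35
eef_pos: [450.2, -82.9, 87.5]
tcp_rot: [-3.142, 0.0, -0.134]
ft_force: [0.0, -2.2, -0.8]
opening: 0.122
```

>>> {"name": "carry_out", "arguments": {
  "moves": [
    {"dx": 0, "dy": 0, "dz": 0.001, "twist": 0},
    {"dx": 0, "dy": 0, "dz": 0.002, "twist": 0},
    {"dx": 0, "dy": 0, "dz": 0.003, "twist": 0},
    {"dx": 0, "dy": 0, "dz": 0.003, "twist": 0}
  ]
}}

```text
t: 28.75
eef_pos: [450.3, -83.0, 84.8]
tcp_rot: [3.142, -0.0, -0.134]
ft_force: [-1.0, -1.2, 5.8]
opening: 0.125
```

>>> {"name": "carry_out", "arguments": {
  "moves": [
    {"dx": 0, "dy": 0, "dz": 0.001, "twist": 0},
    {"dx": 0, "dy": 0, "dz": 0.002, "twist": 0},
    {"dx": 0, "dy": 0, "dz": 0.003, "twist": 0},
    {"dx": 0, "dy": 0, "dz": 0.003, "twist": 0}
  ]
}}

```text
t: 29.15
eef_pos: [450.3, -83.0, 82.0]
tcp_rot: [3.141, -0.0, -0.134]
ft_force: [-2.4, -0.7, 9.6]
opening: 0.122
```

>>> {"name": "carry_out", "arguments": {
  "moves": [
    {"dx": 0, "dy": 0, "dz": 0.0005, "twist": 0},
    {"dx": 0, "dy": 0, "dz": 0.0008, "twist": 0},
    {"dx": 0, "dy": 0, "dz": 0.0008, "twist": 0}
  ]
}}

```text
t: 29.45
eef_pos: [450.4, -83.0, 81.5]
tcp_rot: [3.141, -0.001, -0.134]
ft_force: [-2.8, -0.5, 14.3]
opening: 0.123
```

>>> {"name": "carry_out", "arguments": {
  "moves": [
    {"dx": 0, "dy": 0, "dz": 0, "twist": 0},
    {"dx": 0, "dy": 0, "dz": 0, "twist": 0},
    {"dx": 0, "dy": 0, "dz": 0, "twist": 0},
    {"dx": 0, "dy": 0, "dz": 0, "twist": 0},
    {"dx": 0, "dy": 0, "dz": 0, "twist": 0}
  ]
}}

```text
t: 29.95
eef_pos: [450.4, -83.0, 81.5]
tcp_rot: [3.141, -0.001, -0.135]
ft_force: [-2.8, -0.3, 13.1]
opening: 0.121
```

```bash
python3 - <<'E'
from h import *
s=state();print(s["t"],s["eef_pos"],s["ft_force"],s["opening"])
p,d=read_camera("scene");b=cv2.cvtColor(p,cv2.COLOR_RGB2BGR);cv2.imwrite("pics/scene7.png",b)
cv2.imwrite("pics/m7.png",cv2.resize(b[120:300,190:450],(780,540),interpolation=cv2.INTER_CUBIC))
E
```

```text
29.95 [450.37273549 -82.98642017  81.53451113] [-2.83991227 -0.2742438  13.05683501] 0.12100575990020358
```

View pics/m7.png

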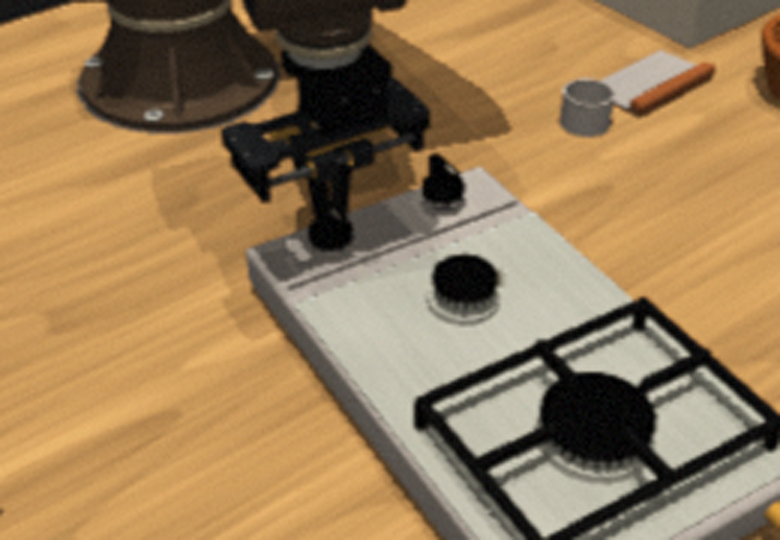

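Burner is assembled and level, and the knob is down on its shaft. I'll add a hair more press for margin, then hand in.

>>> {"name": "carry_out", "arguments": {
  "moves": [
    {"dx": 0, "dy": 0, "dz": 0.0003, "twist": 0},
    {"dx": 0, "dy": 0, "dz": 0.0003, "twist": 0},
    {"dx": 0, "dy": 0, "dz": 0.0003, "twist": 0}
  ]
}}

```text
t: 30.3
eef_pos: [450.4, -83.0, 81.5]
tcp_rot: [3.141, -0.001, -0.134]
ft_force: [-4.3, -0.7, 18.0]
opening: 0.125
```

```bash
python3 -c "
from cell import *
s=state();print(s['t'],s['eef_pos'],s['ft_force'],s['opening']);print(job_done())"
```

```text
30.3 [450.40538935 -82.99165442  81.45484648] [-4.33864006 -0.6647562  17.95777121] 0.12483894925884279
the job is handed in; nothing more can be done
None
```

I handed the job in at 30.3 s: the front burner is back together, and the gripper is still holding the loose knob pressed in on its shaft.

- **Ring:** I set it on the cup. It met the seat at the expected height, to within 0.2 mm, with a contact force of about 7 N, and then I let it go.
- **Cap:** I set it on the ring. It touched down about 0.1 mm from the expected height at about 3 N, and then I let it go. Both camera views then showed it level and centred.
- **Knob:** I centred it in the gripper and turned it to match the hob, at a yaw of about -0.134 rad. It then slid fully onto the shaft; a sideways force of about 6 N on the way fell away after a 0.4 mm shift.
- **Press:** The push rose through the spring range of about 6 to 10 N. It ended at about 18 N with no further travel, so the shaft is at its lower stop.
- **Last picture:** It shows the burner complete, with the pastry ring and scraper apparently untouched. The brush and jar were outside that crop, and I did not compare the positions of any of the four objects.
- **Disagreement:** The top camera read about 3 mm too far in +y compared with the gripper-centred positions. I corrected for that when placing the knob.

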